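# Clamp and release a slide in a coverslip press

### The arm

A 6-joint arm with a two-finger parallel gripper is mounted at the origin on the work surface. World frame = base frame: x ahead of the robot, y to its left, z up, the work surface at z = 0. Lengths are in m, angles in rad, forces in N, time in s.
With the tool pointing down it reaches from about 0.25 to 0.775 m from the base axis. Payload 4 kg.
Tool frame: the origin (TCP) lies midway between the tips of the shut fingers; the grasp point (between the pads) lies 19 mm behind it; z points along the fingers, x is the direction in which the jaws open and shut, and the axes are right-handed (so a half turn about z gives the same grasp; the last joint's range is limited). The gripper opens to 94 mm and grips with 3 to 60 N. Pads are 16 mm wide; open, the fingers measure 119 mm over their backs; the gripper's body (75 mm by 177 mm) begins 78 mm behind the grasp point.
Start: joints at [-1.279, 0.087, 1.371, -0, 1.684, -0.103], TCP at [0.212, -0.508, 0.206] pointing down, gripper open.
Joint ranges: [-3.1, 3.1], [-0.76, 2.03], [0.27, 2.55], [-1.08, 4.22], [0.17, 2.65], [-2.57, 2.57]. Speed limits (rad/s): [2.79, 2.79, 3.14, 3.14, 3.14, 3.14].

### API

Orientations are given as [roll, pitch, yaw] about the fixed x, y, z axes, in that order (R = Rz(yaw) Ry(pitch) Rx(roll)).
In Python, from bench import robot, eyes, close_job gives the robot as it stands.
- The arm moves only by the shell command python3 -m jog 'ROWS'. ROWS is JSON, a list of rows, each a list of 3 entries, a list of its own where there are three numbers: the turn, a rotation vector about the tool's x, y, z in degrees, then the shift along the tool's x, y, z in mm, then the closure, from -1 (fully open) to 1 (shut). In form: [[[wx, wy, wz], [x, y, z], claw], ...]. A call has 1 to 5 rows; each row is the pose to reach, as a shift and turn from the pose commanded when the call began, along the tool's axes at that moment; what a row does not reach only later rows make up. A row lasts 1/10 s, in which the tool goes at most 50 mm and 8.59 degrees, less where a joint would pass 70% of its speed; a pose out of reach is approached as far as the arm can. A call with a gripper value outside its range is refused whole. The fingers move at their own pace and stop on an object; the grip force is fixed at half the most. Time passes only in rows, so rows that repeat a pose let the fingers close. It gives the time, the measured TCP pose, the force and the opening at its end, in the units of the state.
- robot.get_obs(): the state, without advancing time (a new reading comes with each control period).
- eyes.snapshot(name): name is "scene" or "top"; returns (picture, depth): 384x512x3 uint8, red, green, blue; 384x512 float32, m along the optical axis (not along the pixel's ray), 0 where there is no reading.
- eyes.camera_params(name): a dict with "mtx" (3x3 intrinsics, pixels), "k1" (the pictures are not rectified: a ray, as slopes to the right and down, at radius r is drawn at 1 + k1 r^2 times it, then the intrinsics apply), "world_to_cam" (4x4, takes a point from world to camera coordinates). Camera axes: x right, y up, looking along -z (the intrinsics and any distortion apply to the point x, -y, -z); pixel columns grow to the right and rows downward; lengths in m; the calibration is good to about 2 mm. A picture is of the moment at which its call begins. camera_params takes no time and is no camera call.
- close_job(): hands the job in, once; it reports no verdict.
The state is a dict: "time": time; "joint_positions": joint angles; "qvel": joint speeds; "joint_torque": joint torques, N m; "tool_pos": TCP position; "ee_rot": TCP orientation; "wrist_force": force on the tool from outside, world axes, zero at the start; "wrist_torque": the same for the moment, N m; "width": finger opening in m.
Only numpy, scipy, OpenCV 4.12 (cv2) and the standard library are available. Lean on these libraries where they do the work, as an engineer would, in place of code of your own. Each camera call takes 0.05 s, during which the arm holds its last target. There are 200 camera calls.

### The job

Two small hand presses stand on the lab bench; one of them has a glass microscope slide lying under its foot. Press the cap of that one fully down so that it locks, take the gripper off and leave the slide clamped for about four seconds, then press the cap fully down once more so that it unlocks and springs all the way back up. Do not press the empty press.

Things in the scene. Friction and masses are not known exactly. Their poses are not given: they have to be found in the camera images.
- press (a joint): plunger of the press with the slide, m downwards: 0 = up, about 0.0095 = locked, 0.022 = hard bottom stop. Push-push latch: pushed straight down 18 mm or more and let go, it locks if it was free and springs back to 0 if it was locked; a shallower push may change nothing. Spring: 5 N when up, 10 N near the bottom
- press_cap (a point): centre of the top face of that plunger's cap, a level black disc 32 mm across, 10 mm thick; 145 mm above the bench when up, about 135 mm locked, 123 mm at the bottom stop. A clear 76 x 26 mm glass slide with a white frosted end lies across this press's base under the foot and shows on both sides of the head
- spare (a joint): plunger of the other press, alike in every way but with no slide in it; same joint values. It starts up and is not to be pressed
- spare_cap (a point): centre of the top face of the empty press's cap, 145 mm above the bench. Each press: fixed black base 115 x 100 x 14 mm, cream column on the point's -x side, cream head 85 x 44 mm with its top 112 mm above the bench, steel plunger rod through it with the cap on top and a black 22 mm square foot below
There are look-alikes about, which are no part of the job. Leave any yellow look-alike of the part that bears press alone.

How it is judged:
On the way:
1. the plunger of the press with the slide is locked down and the robot is off it, for 2.5 s (value of joint press between 0.007 and 0.0125 m and contact force between press and the fingers below 0.2 N and contact force between press and the arm below 0.2 N), for 2.5 s.
At the end, for the whole second after the job is handed in: after having been locked for at least 2.5 s with the robot off it, the plunger of the press with the slide is fully up again (within 3 mm) and at rest, and the empty press's plunger is up (within 3 mm) (value of joint each of press, spare below 0.003 m and velocity of joint press below 0.01 m/s); the robot touches nothing.
It fails at once if the empty press's plunger is pushed down by more than 6 mm (value of joint spare above 0.006 m).
It also fails if it takes over 45 s, if anything falls off the work surface, if the arm or the gripper's body presses on something with over 40 N, if the wrist force passes 120 N, or if a joint passes its speed limit or range.

## Working session

There is one attempt and no reset: what is moved stays moved. The work goes in short steps, Python scripts to look and compute and a shell command to move; the robot and the scene stay as the last step left them, time stands still between calls to the robot, and variables do not carry over. Pictures are saved under pics/ and viewed, about 8 in all and at most 12, crops included, and the job is handed in when it is done.

```bash
mkdir -p pics; cat > h.py <<'E'
import numpy as np, cv2
from bench import robot, eyes
def snap(n):
    p,d=eyes.snapshot(n); np.savez(f'/tmp/{n}.npz',p=p,d=d); return p,d
def world(n,d):
    c=eyes.camera_params(n); K=np.array(c['mtx'],float); k1=c['k1']; T=np.linalg.inv(np.array(c['world_to_cam']))
    h,w=d.shape; u,v=np.meshgrid(np.arange(w),np.arange(h))
    a=(u-K[0,2])/K[0,0]; b=(v-K[1,2])/K[1,1]
    x,y=a.copy(),b.copy()
    for _ in range(15):
        s=1+k1*(x*x+y*y); x,y=a/s,b/s
    P=np.stack([x*d,-y*d,-d,np.ones_like(d)],-1)
    return (P@T.T)[...,:3]
E
python3 - <<'E'
from h import *
for n in('scene','top'):
    p,d=snap(n); cv2.imwrite(f'pics/{n}1.png',cv2.cvtColor(p,cv2.COLOR_RGB2BGR))
    W=world(n,d); 
    m=(d>0)&(W[...,2]>.125)&(W[...,2]<.16)
    k,l,s,c=cv2.connectedComponentsWithStats(m.astype(np.uint8))
    for i in range(1,k):
        if s[i,4]>25: print(n,c[i].round(),s[i,4],np.median(W[l==i],0).round(4),p[l==i].mean(0).round())
o=robot.get_obs();print(o['time'],o['tool_pos'],o['ee_rot'],o['wrist_force'],o['width'])
E
```

```text
scene [181.  40.] 480 [ 0.1982 -0.9324  0.1414] [154. 145. 128.]
scene [436.  76.] 1088 [-0.4102 -0.0382  0.1427] [135. 127. 112.]
scene [351. 144.] 558 [0.1948 0.0682 0.146 ] [42. 51. 50.]
scene [189. 157.] 83 [ 0.5728 -0.1611  0.1417] [62. 61. 60.]
scene [251. 183.] 95 [0.4946 0.0397 0.1421] [229. 206.  28.]
scene [327. 188.] 100 [0.3415 0.1719 0.1421] [228. 204.  27.]
scene [281. 225.] 122 [0.523  0.2072 0.1424] [67. 65. 63.]
scene [311. 287.] 173 [0.5835 0.3844 0.143 ] [242. 224.  21.]
top [103. 154.] 180 [0.5782 0.379  0.1437] [224. 197.  31.]
top [366. 155.] 181 [ 0.5676 -0.167   0.1442] [52. 51. 52.]
top [188. 182.] 189 [0.516  0.202  0.1437] [58. 57. 57.]
top [271. 194.] 187 [0.4883 0.0332 0.144 ] [233. 210.  39.]
top [205. 272.] 202 [0.3335 0.1671 0.1437] [236. 215.  45.]
top [261. 337.] 103 [0.2078 0.0574 0.1472] [38. 40. 40.]
0.1 [ 0.21140462 -0.50724764  0.20445071] [-3.14140270e+00  1.89653468e-03 -1.17597145e+00] [-0.11584652 -0.37152191 -0.47776328] 0.09382316414707423
```

View pics/scene1.png

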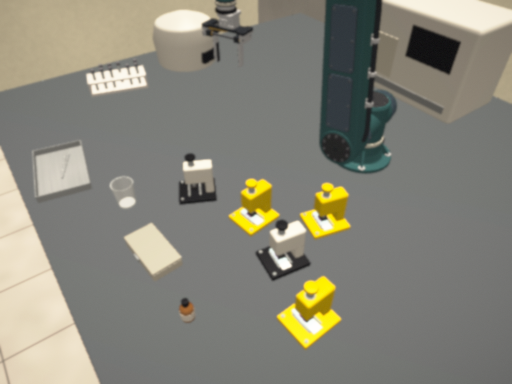

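View pics/top1.png

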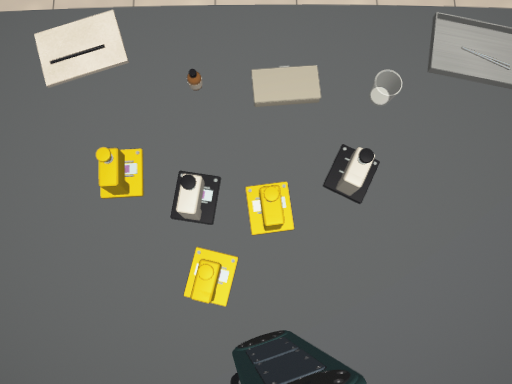

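The scene view shows two black-base presses with black caps, at (189,157) and (281,225). The yellow ones at (251,183), (327,188) and (311,287) are look-alikes. Next I'll crop the two black ones closely.

```bash
python3 - <<'E'
from h import *
z=np.load('/tmp/scene.npz');p,d=z['p'],z['d'];t=np.load('/tmp/top.npz');q,e=t['p'],t['d']
f=lambda im,x,y:cv2.resize(im[y-35:y+35,x-45:x+45],(390,300),interpolation=cv2.INTER_CUBIC)
A=np.vstack([np.hstack([f(p,281,240),f(p,195,178)]),np.hstack([f(q,195,197),f(q,355,172)])])
cv2.imwrite('pics/crop1.png',cv2.cvtColor(A,cv2.COLOR_RGB2BGR))
for n,d,c in(('scene',d,p),('top',e,q)):
    W=world(n,d)
    for xy in((.52,.204),(.57,-.164)):
        m=(np.hypot(W[...,0]-xy[0],W[...,1]-xy[1])<.03)&(W[...,2]>.138)&(W[...,2]<.16)
        P=W[m]; print(n,m.sum(),P.mean(0).round(4),P.min(0).round(4),P.max(0).round(4),((P.min(0)+P.max(0))/2).round(4))
E
```

```text
scene 108 [0.5215 0.2068 0.1426] [0.5051 0.1909 0.1381] [0.5349 0.221  0.1455] [0.52   0.2059 0.1418]
scene 64 [ 0.5718 -0.1643  0.1421] [ 0.5563 -0.1801  0.1383] [ 0.5869 -0.1494  0.1448] [ 0.5716 -0.1647  0.1416]
top 188 [0.5165 0.2022 0.1438] [0.5017 0.1878 0.138 ] [0.5333 0.2187 0.148 ] [0.5175 0.2033 0.143 ]
top 177 [ 0.5679 -0.167   0.1442] [ 0.5533 -0.1819  0.1392] [ 0.5837 -0.1521  0.1483] [ 0.5685 -0.167   0.1438]
```

View pics/crop1.png

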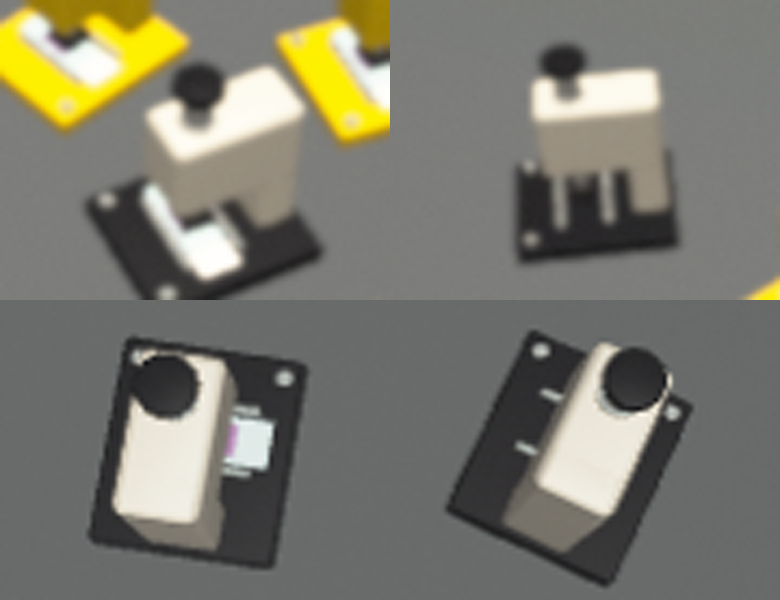

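The press with the slide is the one at scene (281,225), top (188,182). The frosted slide end shows beside its head. The other, at scene (189,157), has bare clips, so it is the empty one. The target cap is at about (0.518, 0.204, 0.145).

```bash
python3 -m jog '[[[0,0,0],[-27,-28,0],1],[[0,0,0],[-54,-56,0],1],[[0,0,0],[-81,-84,0],1],[[0,0,0],[-108,-112,0],1],[[0,0,0],[-135,-140,0],1]]'
python3 -m jog '[[[0,0,0],[-32,-33,0],1],[[0,0,0],[-64,-66,0],1],[[0,0,0],[-96,-99,0],1],[[0,0,0],[-128,-132,0],1],[[0,0,0],[-160,-165,0],1]]'
python3 -m jog '[[[0,0,0],[-32,-33,0],1],[[0,0,0],[-64,-66,0],1],[[0,0,0],[-96,-99,0],1],[[0,0,0],[-128,-132,0],1],[[0,0,0],[-160,-165,0],1]]'
```

```text
time: 0.6
tool_pos: [0.289, -0.3276, 0.2049]
ee_rot: [3.142, 0.001, -1.177]
wrist_force: [1.0, -0.1, -0.4]
width: 0.0578
time: 1.1
tool_pos: [0.3797, -0.1162, 0.2052]
ee_rot: [3.142, -0.0, -1.176]
wrist_force: [1.0, -0.5, -0.2]
width: 0.0173
time: 1.6
tool_pos: [0.4705, 0.095, 0.2051]
ee_rot: [3.141, -0.0, -1.176]
wrist_force: [0.9, -1.5, -0.0]
width: 0.0005
```

```bash
python3 -m jog '[[[0,0,0],[-28,-29,0],1],[[0,0,0],[-56,-58,0],1],[[0,0,0],[-82,-86,10],1],[[0,0,0],[-82,-86,35],1],[[0,0,0],[-82,-86,35],1]]'
python3 - <<'E'
from h import *
p,d=snap('scene');q,e=snap('top')
f=lambda im,x,y:cv2.resize(im[y-35:y+35,x-45:x+45],(390,300),interpolation=cv2.INTER_CUBIC)
cv2.imwrite('pics/c2.png',cv2.cvtColor(np.hstack([f(p,281,225),f(q,195,190)]),cv2.COLOR_RGB2BGR))
o=robot.get_obs();print(o['time'],o['tool_pos'],o['wrist_force'],o['width'])
E
```

```text
time: 2.1
tool_pos: [0.5158, 0.2022, 0.1656]
ee_rot: [3.132, 0.001, -1.174]
wrist_force: [-0.7, -0.5, -0.4]
width: 0.0005
2.2 [0.51753151 0.20147877 0.16964952] [ 0.20397058 -0.91730195  0.18616908] 0.0007071590470755719
```

View pics/c2.png

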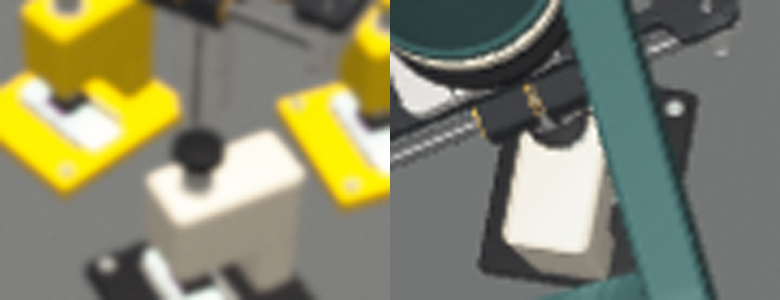

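The closed fingers are centred above the black cap (scene crop, about (200,130)). Now I'll press.

```bash
python3 -m jog '[[[0,0,0],[0,0,15],1],[[0,0,0],[0,0,25],1],[[0,0,0],[0,0,33],1],[[0,0,0],[0,0,40],1],[[0,0,0],[0,0,42],1]]'; python3 -m jog '[[[0,0,0],[0,0,0],1],[[0,0,0],[0,0,1],1],[[0,0,0],[0,0,1],1]]'
```

```text
time: 2.7
tool_pos: [0.5186, 0.2012, 0.1298]
ee_rot: [-3.14, -0.001, -1.177]
wrist_force: [-2.8, -1.6, 8.2]
width: 0.0003
time: 3.0
tool_pos: [0.5186, 0.2012, 0.1296]
ee_rot: [-3.139, -0.001, -1.177]
wrist_force: [-2.8, -0.4, 8.1]
width: 0.0001
```

```bash
python3 -m jog '[[[0,0,0],[0,0,2],1],[[0,0,0],[0,0,3],1],[[0,0,0],[0,0,3],1]]';python3 -m jog '[[[0,0,0],[0,0,1],1],[[0,0,0],[0,0,2],1],[[0,0,0],[0,0,2],1]]'
```

```text
time: 3.3
tool_pos: [0.5186, 0.2013, 0.1267]
ee_rot: [-3.139, -0.001, -1.177]
wrist_force: [-2.7, -0.8, 8.4]
width: 0.0007
time: 3.6
tool_pos: [0.5186, 0.2013, 0.1249]
ee_rot: [-3.139, -0.001, -1.177]
wrist_force: [-2.3, -2.2, 9.5]
width: 0.0005
```

```bash
python3 -m jog '[[[0,0,0],[0,0,1],1],[[0,0,0],[0,0,1],1]]'; python3 -m jog '[[[0,0,0],[0,0,-8],1],[[0,0,0],[0,0,-25],1],[[0,0,0],[0,0,-45],1],[[0,0,0],[0,0,-45],1]]'
python3 - <<'E'
from h import *
p,d=snap('scene');W=world('scene',d)
m=(np.hypot(W[...,0]-.52,W[...,1]-.204)<.02)&(W[...,2]>.12)&(W[...,2]<.155)
print(m.sum(),np.percentile(W[m][:,2],[10,50,75,90]))
f=lambda im,x,y:cv2.resize(im[y-35:y+35,x-45:x+45],(390,300),interpolation=cv2.INTER_CUBIC)
cv2.imwrite('pics/c3.png',cv2.cvtColor(f(p,281,225),cv2.COLOR_RGB2BGR))
E
```

```text
time: 3.8
tool_pos: [0.5186, 0.2012, 0.1239]
ee_rot: [-3.139, -0.001, -1.177]
wrist_force: [-3.2, -0.5, 9.2]
width: 0.0006
time: 4.2
tool_pos: [0.5199, 0.2019, 0.1695]
ee_rot: [-3.135, -0.001, -1.177]
wrist_force: [0.1, -0.5, -0.4]
width: 0.0007
117 [0.13101361 0.13451399 0.13528651 0.13606329]
```

View pics/c3.png

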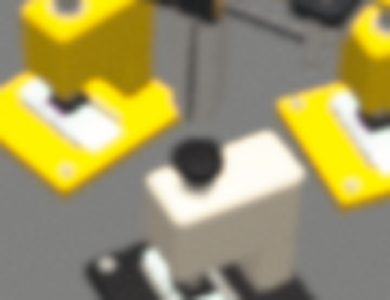

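The cap is locked: its top is at about 0.135 m and it sits visibly lower on the head, with the fingers clear above. Now I'll wait about 4 s.

```bash

python3 -m jog '[[[0,0,0],[0,0,0],1],[[0,0,0],[0,0,0],1],[[0,0,0],[0,0,0],1],[[0,0,0],[0,0,0],1],[[0,0,0],[0,0,0],1]]' >/dev/null
python3 -m jog '[[[0,0,0],[0,0,0],1],[[0,0,0],[0,0,0],1],[[0,0,0],[0,0,0],1],[[0,0,0],[0,0,0],1],[[0,0,0],[0,0,0],1]]' >/dev/null
python3 -m jog '[[[0,0,0],[0,0,0],1],[[0,0,0],[0,0,0],1],[[0,0,0],[0,0,0],1],[[0,0,0],[0,0,0],1],[[0,0,0],[0,0,0],1]]' >/dev/null
python3 -m jog '[[[0,0,0],[0,0,0],1],[[0,0,0],[0,0,0],1],[[0,0,0],[0,0,0],1],[[0,0,0],[0,0,0],1],[[0,0,0],[0,0,0],1]]' >/dev/null
python3 -m jog '[[[0,0,0],[0,0,0],1],[[0,0,0],[0,0,0],1],[[0,0,0],[0,0,0],1],[[0,0,0],[0,0,0],1],[[0,0,0],[0,0,0],1]]' >/dev/null
python3 -m jog '[[[0,0,0],[0,0,0],1],[[0,0,0],[0,0,0],1],[[0,0,0],[0,0,0],1],[[0,0,0],[0,0,0],1],[[0,0,0],[0,0,0],1]]' >/dev/null
python3 -m jog '[[[0,0,0],[0,0,0],1],[[0,0,0],[0,0,0],1],[[0,0,0],[0,0,0],1],[[0,0,0],[0,0,0],1],[[0,0,0],[0,0,0],1]]'
python3 -m jog '[[[0,0,0],[0,0,15],1],[[0,0,0],[0,0,30],1],[[0,0,0],[0,0,38],1],[[0,0,0],[0,0,43],1],[[0,0,0],[0,0,45],1]]'
python3 -m jog '[[[0,0,0],[0,0,0],1],[[0,0,0],[0,0,0],1]]'
```

```text
time: 7.75
tool_pos: [0.5182, 0.2018, 0.1665]
ee_rot: [-3.142, -0.0, -1.176]
wrist_force: [-0.2, 0.4, -1.0]
width: 0.0002
time: 8.25
tool_pos: [0.5187, 0.2019, 0.1241]
ee_rot: [-3.139, -0.001, -1.176]
wrist_force: [-2.4, -1.8, 8.9]
width: 0.0004
time: 8.45
tool_pos: [0.5186, 0.2019, 0.1232]
ee_rot: [-3.139, -0.0, -1.176]
wrist_force: [-3.2, -0.3, 10.9]
width: 0.0004
```

```bash
python3 -m jog '[[[0,0,0],[0,0,-10],1],[[0,0,0],[0,0,-40],1],[[0,0,0],[0,0,-75],1],[[0,0,0],[0,0,-75],1],[[0,0,0],[0,0,-75],1]]'
python3 - <<'E'
from h import *
p,d=snap('scene');W=world('scene',d)
for xy in((.52,.204),(.57,-.164)):
    m=(np.hypot(W[...,0]-xy[0],W[...,1]-xy[1])<.02)&(W[...,2]>.12)&(W[...,2]<.155)
    print(m.sum(),np.percentile(W[m][:,2],[10,50,75,90]))
cv2.imwrite('pics/c4.png',cv2.cvtColor(p,cv2.COLOR_RGB2BGR))
o=robot.get_obs();print(o['time'],o['tool_pos'],o['wrist_force'],abs(np.array(o['qvel'])).max())
E
```

```text
time: 8.95
tool_pos: [0.5182, 0.2018, 0.1958]
ee_rot: [3.141, -0.0, -1.176]
wrist_force: [0.6, 0.7, -0.6]
width: 0.0005
124 [0.13320187 0.13910173 0.14068475 0.14131844]
90 [0.12504813 0.1414055  0.14297809 0.14401902]
9.0 [0.51749673 0.20161485 0.19442008] [-0.15037631 -0.3130139  -0.96664277] 0.023332640965653212
```

View pics/c4.png

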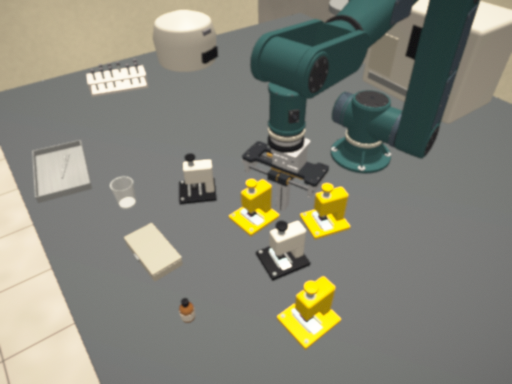

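The robot is clear and the cap at (281,227) has risen. It reads about 0.141 m, slightly under the original 0.143, so I'll wait and measure again in case it is still moving.

```bash
python3 -m jog '[[[0,0,0],[0,0,0],1],[[0,0,0],[0,0,0],1],[[0,0,0],[0,0,0],1],[[0,0,0],[0,0,0],1],[[0,0,0],[0,0,0],1]]'
python3 -m jog '[[[0,0,0],[0,0,0],1],[[0,0,0],[0,0,0],1],[[0,0,0],[0,0,0],1],[[0,0,0],[0,0,0],1],[[0,0,0],[0,0,0],1]]'
python3 - <<'E'
from h import *
def st(n,d,xy):
    W=world(n,d);m=(np.hypot(W[...,0]-xy[0],W[...,1]-xy[1])<.02)&(W[...,2]>.12)&(W[...,2]<.155)
    print(n,m.sum(),np.percentile(W[m][:,2],[10,50,75,90]).round(4))
print(np.load('/tmp/top.npz')['d'].shape)
p,d=snap('scene')
for xy in((.52,.204),(.57,-.164)): st('scene',d,xy)
f=lambda im,x,y:cv2.resize(im[y-35:y+35,x-45:x+45],(390,300),interpolation=cv2.INTER_CUBIC)
a=cv2.imread('pics/scene1.png')
cv2.imwrite('pics/c5.png',np.hstack([f(a,281,225),cv2.cvtColor(f(p,281,225),cv2.COLOR_RGB2BGR)]))
E
```

```text
time: 9.5
tool_pos: [0.5182, 0.2018, 0.1962]
ee_rot: [3.141, -0.0, -1.176]
wrist_force: [0.4, -0.6, 0.7]
width: 0.0005
time: 10.0
tool_pos: [0.5182, 0.2018, 0.1965]
ee_rot: [-3.142, -0.0, -1.176]
wrist_force: [0.1, -0.0, 0.3]
width: 0.0006
(384, 512)
scene 128 [0.1344 0.1403 0.1415 0.1425]
scene 91 [0.1239 0.1414 0.1431 0.1439]
```

View pics/c5.png

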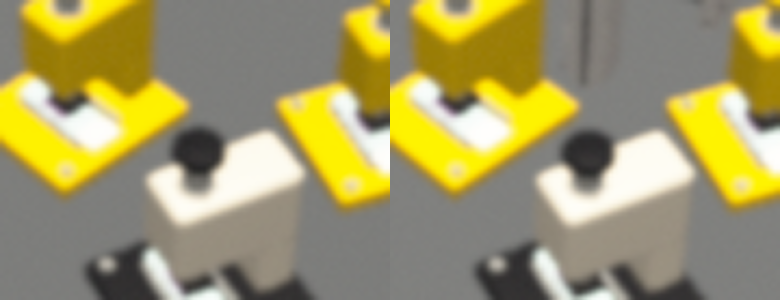

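The cap is about 0.5 px lower than at the start and still creeping up (slow damping). I'll wait longer; there is plenty of time.

```bash
cat > m.py <<'E'
from h import *
a=cv2.cvtColor(cv2.imread('pics/scene1.png'),cv2.COLOR_BGR2GRAY)
p,d=snap('scene');W=world('scene',d);b=cv2.cvtColor(p,cv2.COLOR_RGB2GRAY)
m=(np.hypot(W[...,0]-.52,W[...,1]-.204)<.02)&(W[...,2]>.12)&(W[...,2]<.155)
print(robot.get_obs()['time'],m.sum(),np.percentile(W[m][:,2],[10,50,75,90]).round(4))
print('top edge rows',[(255-im[212:226,279:285].astype(int)).mean(1).round().tolist() for im in(a,b)])
E
python3 m.py
for i in 1 2 3 ; do :; done
python3 -m jog '[[[0,0,0],[0,0,0],1],[[0,0,0],[0,0,0],1],[[0,0,0],[0,0,0],1],[[0,0,0],[0,0,0],1],[[0,0,0],[0,0,0],1]]' >/dev/null
python3 -m jog '[[[0,0,0],[0,0,0],1],[[0,0,0],[0,0,0],1],[[0,0,0],[0,0,0],1],[[0,0,0],[0,0,0],1],[[0,0,0],[0,0,0],1]]' >/dev/null
python3 -m jog '[[[0,0,0],[0,0,0],1],[[0,0,0],[0,0,0],1],[[0,0,0],[0,0,0],1],[[0,0,0],[0,0,0],1],[[0,0,0],[0,0,0],1]]' >/dev/null
python3 -m jog '[[[0,0,0],[0,0,0],1],[[0,0,0],[0,0,0],1],[[0,0,0],[0,0,0],1],[[0,0,0],[0,0,0],1],[[0,0,0],[0,0,0],1]]' >/dev/null
python3 m.py
```

```text
10.1 127 [0.1353 0.1406 0.1419 0.1427]
top edge rows [[128.0, 124.0, 122.0, 124.0, 127.0, 130.0, 136.0, 154.0, 183.0, 205.0, 212.0, 212.0, 210.0, 207.0], [125.0, 122.0, 118.0, 120.0, 124.0, 126.0, 128.0, 138.0, 162.0, 192.0, 208.0, 211.0, 211.0, 208.0]]
12.15 130 [0.135  0.1425 0.1435 0.144 ]
top edge rows [[128.0, 124.0, 122.0, 124.0, 127.0, 130.0, 136.0, 154.0, 183.0, 205.0, 212.0, 212.0, 210.0, 207.0], [125.0, 121.0, 118.0, 120.0, 124.0, 127.0, 133.0, 152.0, 182.0, 204.0, 211.0, 210.0, 208.0, 206.0]]
```

The cap's edge rows now match the starting picture to within a few grey levels (e.g. 152/182/204 against 154/183/205), so it is fully up. The robot is 50 mm above it, touching nothing. Handing in.

```bash
python3 -c "from bench import close_job; print(close_job())"
```

```text
the job is handed in; nothing more can be done
None
```

I pressed the cap of the slide press fully down and it locked. The gripper then stayed off it for just under 4 s before I pressed again, and the cap came all the way back up. The job was handed in at about 12 s of the 45 s allowed; no verdict is reported.

- **Choice of press:** two presses had black bases and caps. I took the one at about (0.518, 0.203) m, where the frosted slide end showed. The other had bare clips.
- **First press:** the fingertips reached 0.1239 m, which is 21 mm of travel. After release the cap top measured about 0.135 m, which is the locked height.
- **Second press:** the fingertips reached 0.1232 m, with a wrist force of about 11 N.
- **A check that disagreed at first:** right after the second release the cap read only about 0.141 m, because it was still rising slowly. I waited 3 s more until it read about 0.1435 m and its edge matched the starting picture.
- **End state:** at its last measurement (10 s) the empty press still read as up; I never went near it. The gripper was about 50 mm above the cap, with no contact force showing.

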